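Find the rocking cover on the heating bath and seat it

TASK

One of the bath's three round covers is not sitting down in its opening. Go along the row from the control-box end and press down with a fingertip on the edge of each cover in turn to find the one that rocks, and nudge that one sideways with the fingers until it drops fully home, so that in the end all three covers lie flat in their openings. Do not lift any cover off the bath and leave the other things where they are.

Things in the scene. Friction and masses are not known exactly. Their poses are not given: they have to be found in the camera images.
- bath: three-place laboratory heating bath, fixed: white tank 206 x 466 mm with a flat stainless deck at z = 150 mm (214 x 474 mm), three round openings in a row along its own y, 150 mm apart, and on its +y end (the robot's left) a grey control box 115 mm long, 180 mm high. Origin: centre of the tank's underside on the table; y runs along the row towards the control box, x across it away from the robot
- opening1 (a point): centre of the opening nearest the control box, at the level of its rim's top (158 mm above the table). Each opening is 80 mm in diameter inside a raised flat steel rim 21 mm wide and 8 mm high above the deck. Axes as the bath's
- opening2 (a point): the same, middle opening
- opening3 (a point): the same, opening farthest from the control box
- cover_a: one of three identical loose steel covers, 0.18 kg: flange 128 mm across, 4 mm thick; under it a round spigot 75 mm across, 5 mm deep (2.5 mm play all round in the opening). On top a boss 52 mm across, 2 mm high, and a black knob: stem 18 mm thick, head 28 mm across, 19 to 37 mm above the origin. Origin: centre of the spigot's underside, 9 mm below the flange's top; z up
- cover_b: as cover_a; which cover lies where and which is unseated varies. Seated: level, flange flat on the rim, origin 5 mm below the rim's top (z = 153 mm). Unseated: 8 to 10 mm off centre to any side, spigot caught on the rim at that side, which stands up to 9 mm high (lean about 4 degrees)
- cover_c: as cover_a. Pressed on its flange near the edge (under 5 N), a seated cover gives nothing; an unseated one dips 1 to 4 mm while the opposite edge lifts, and falls back. It gives most when pressed on its high side and little on its low side, so press it at two opposite spots. Pressing down alone does not seat it; slid to the middle of its opening, by knob or edge (1 to 3 N), it drops in
- vial_1: small amber vial, 22 mm in diameter, 45 mm high, loose on the deck in the gap between the covers of openings 1 and 2, on the side away from the robot. Bystander. Origin: centre of its underside
- vial_2: the same, in the gap between the covers of openings 2 and 3, on the robot's side
- bottle: glass reagent bottle with blue cap, 72 mm in diameter, 170 mm high, on the table left of the bath. Bystander. Origin: centre of its underside
- beaker: steel beaker, 84 mm in diameter, 100 mm high, on the table left of the bath. Bystander. Origin: centre of its underside
- tipbox: pipette tip box 84 x 124 mm, 74 mm high, on the table right of the bath. Bystander. Origin: centre of its underside
- timer: flat white timer 65 x 65 mm, 22 mm high, on the table right of the bath. Bystander. Origin: centre of its underside
There are look-alikes about, which are no part of the job. What is shaped like the cover_c but orange is not meant. What is shaped like the cover_b but green or yellow is not meant.

How it is judged:
On the way, in this order (a step that is already met when the one before it is completed fails the run):
1. the cover on the opening next to the control box is pressed (more than 1.5 N) (((contact force between the fingers and cover_a above 1.5 N and horizontal distance between cover_a and opening1 below 0.03 m) or (contact force between the fingers and cover_b above 1.5 N and horizontal distance between cover_b and opening1 below 0.03 m) or (contact force between the fingers and cover_c above 1.5 N and horizontal distance between cover_c and opening1 below 0.03 m))), for 0.05 s.
2. the cover on the middle opening is pressed (more than 1.5 N) (((contact force between the fingers and cover_a above 1.5 N and horizontal distance between cover_a and opening2 below 0.03 m) or (contact force between the fingers and cover_b above 1.5 N and horizontal distance between cover_b and opening2 below 0.03 m) or (contact force between the fingers and cover_c above 1.5 N and horizontal distance between cover_c and opening2 below 0.03 m))), for 0.05 s.
3. the cover on the opening farthest from the control box is pressed (more than 1.5 N) (((contact force between the fingers and cover_a above 1.5 N and horizontal distance between cover_a and opening3 below 0.03 m) or (contact force between the fingers and cover_b above 1.5 N and horizontal distance between cover_b and opening3 below 0.03 m) or (contact force between the fingers and cover_c above 1.5 N and horizontal distance between cover_c and opening3 below 0.03 m))), for 0.05 s.
At the end, for the whole second after the job is handed in: all three covers lie seated: each within 5 mm of an opening's centre, its spigot down inside the rim (origin within 1.5 mm of its seated height of 153 mm above the table), level within 0.015 rad, and at rest ((horizontal distance between cover_a and opening1 below 0.005 m or horizontal distance between cover_a and opening2 below 0.005 m or horizontal distance between cover_a and opening3 below 0.005 m) and height (world z) of each of cover_a, cover_b, cover_c below 0.1545 m and angle between each of cover_a, cover_b, cover_c's own z axis and vertical below 0.015 rad and linear speed of each of cover_a, cover_b, cover_c below 0.02 m/s and angular speed of each of cover_a, cover_b, cover_c below 0.1 rad/s and (horizontal distance between cover_b and opening1 below 0.005 m or horizontal distance between cover_b and opening2 below 0.005 m or horizontal distance between cover_b and opening3 below 0.005 m) and (horizontal distance between cover_c and opening1 below 0.005 m or horizontal distance between cover_c and opening2 below 0.005 m or horizontal distance between cover_c and opening3 below 0.005 m)); the robot touches nothing.
It fails at once if a cover is lifted or carried (more than 20 mm above its seat) or tipped up instead of being slid home (height (world z) of any of cover_a, cover_b, cover_c above 0.173 m or angle between any of cover_a, cover_b, cover_c's own z axis and vertical above 0.3 rad).
It fails at once if a cover is shoved off its opening (distance of any of cover_a, cover_b, cover_c from where it was at the start of the episode above 0.03 m).
It fails at once if one of the other things on the bath or table is shifted more than 25 mm or knocked over (distance of any of vial_1, vial_2, bottle, beaker, tipbox, timer from where it was at the start of the episode above 0.025 m or angle between any of vial_1, vial_2, bottle, beaker, tipbox, timer's own z axis and vertical above 0.4 rad).
It also fails if it takes over 67 s, if anything falls off the work surface, if the arm or the gripper's body presses on something with over 40 N, if the wrist force passes 120 N, or if a joint passes its speed limit or range.

ROBOT

A 7-joint arm with a two-finger parallel gripper is mounted at the origin on the work surface. World frame = base frame: x ahead of the robot, y to its left, z up, the work surface at z = 0. Lengths are in m, angles in rad, forces in N, time in s.
With the tool pointing down it reaches from about 0.35 to 0.9 m from the base axis. Payload 8.1 kg.
Tool frame: the origin (TCP) lies between the finger pads; the fingertips stand 17 mm ahead of it and the grasp point (between the pads) lies 2 mm behind it; z points along the fingers, y is the direction in which the jaws open and shut (so a half turn about z gives the same grasp; the last joint's range is limited). The gripper opens to 92 mm and grips with 3 to 60 N. Pads are 19 mm wide; open, the fingers measure 130 mm over their backs; the gripper's body (75 mm by 190 mm) begins 47 mm behind the grasp point.
Start: joints at [1.167, 0.434, 0.025, 1.573, -0.012, 1.134, -0.075], TCP at [0.185, -0.597, 0.211] pointing down, gripper open.
Joint ranges: [-2.62, 2.62], [-0.44, 2.09], [-1.27, 1.32], [0.08, 2.57], [-1.32, 4.46], [0.12, 2], [-2.74, 2.74]. Speed limits (rad/s): [2.22, 2.22, 3.01, 3.01, 3.14, 3.14, 3.14].

INTERFACE

Orientations are given as a rotation vector (axis times angle).
In Python, from cell import arm gives the robot as it stands. The module is installed in compiled form; this text tells all that it offers.
- The arm moves only by the shell command python3 -m crank 'ROWS' [FORCE]. ROWS is JSON, a list of rows, each a list of 5 numbers: the opening, from 0 (shut) to 1 (fully open), then the shift along the world's x, y, z normalised to -1 to 1, where 1 is 40 cm, then the turn about the world's z normalised to -1 to 1, where 1 is 60 degrees. In form: [[fingers, tx, ty, tz, twist], ...]. A call has exactly 8 rows; each row shifts and turns the commanded pose from where the row before left it; what a row does not reach is not made up. A row lasts 1/12 s, in which the tool goes at most 41.7 mm and 7.16 degrees, less where a joint would pass 70% of its speed; a pose out of reach is approached as far as the arm can. A call with a number of a shift or a turn outside -1 to 1 is refused whole. A call with a gripper value outside its range is refused whole. The fingers move at their own pace and stop on an object; FORCE is the grip in N (left out, the last holds). Time passes only in rows, so rows that do not move let the fingers close, or fill a call up. It gives the time, the measured TCP pose, the force and the opening at its end, in the units of the state.
- arm.observe(): the state, without advancing time (a new reading comes with each control period).
- arm.get_image(name): name is "scene" or "side" or "wrist"; returns the picture (480x640x3 uint8, red, green, blue); there is no depth.
- arm.get_calibration(name): a dict with "intrinsics" (3x3 intrinsics, pixels), "distortion" ([k1, k2, p1, p2, k3] as OpenCV has them; the pictures are not rectified), "extrinsics" (4x4, takes a point from camera to world coordinates). Camera axes: x right, y down, z forward; pixel columns grow to the right and rows downward; lengths in m; the calibration is good to about 2 mm. A picture is of the moment at which its call begins: read the wrist's pose just before it. get_calibration takes no time and is no camera call; for the wrist camera it gives the pose at the moment of the call.
- arm.sign_off(): hands the job in, once; it reports no verdict.
The state is a dict: "clock": time; "joints": joint angles; "dq": joint speeds; "joint_efforts": joint torques, N m; "position": TCP position; "ee_rot": TCP orientation; "force": force on the tool from outside, world axes, zero at the start; "ft_torque": the same for the moment, N m; "width": opening from 0.0 (shut) to 1.0 (fully open).
Only numpy, scipy, OpenCV 4.12 (cv2) and the standard library are available. Lean on these libraries where they do the work, as an engineer would, in place of code of your own. Each camera call takes 0.05 s, during which the arm holds its last target.

## Working session

There is one attempt and no reset: what is moved stays moved. The work goes in short steps, Python scripts to look and compute and a shell command to move; the robot and the scene stay as the last step left them, time stands still between calls to the robot, and variables do not carry over. Pictures are saved under pics/ and viewed, and the job is handed in when it is done.

```bash
mkdir -p pics; cat > h.py <<'E'
from cell import arm
import numpy as np, cv2
def snap(n,tag):
    c=arm.get_calibration(n); im=arm.get_image(n)
    cv2.imwrite(f'pics/{tag}.png',im[:,:,::-1]); np.savez(f'pics/{tag}.npz',K=c['intrinsics'],D=c['distortion'],E=c['extrinsics'])
    return im
def ray(tag,px,z):
    d=np.load(f'pics/{tag}.npz'); u=cv2.undistortPoints(np.array(px,float).reshape(-1,1,2),d['K'],d['D'])[:,0]
    E=d['E']; r=np.c_[u,np.ones(len(u))]@E[:3,:3].T; o=E[:3,3]
    return o+r*((z-o[2])/r[:,2])[:,None]
def proj(tag,P):
    d=np.load(f'pics/{tag}.npz'); Ei=np.linalg.inv(d['E'])
    return cv2.projectPoints(np.array(P,float).reshape(-1,1,3),cv2.Rodrigues(Ei[:3,:3])[0],Ei[:3,3],d['K'],np.array(d['D']))[0][:,0]
def st():
    s=arm.observe(); print(round(s['clock'],2),np.round(s['position'],4),np.round(s['ee_rot'],3),np.round(s['force'],2),round(s['width'],3))
E
python3 - <<'E'
from h import *
st(); snap('scene','s0'); snap('side','d0'); snap('wrist','w0')
for t in('s0','d0','w0'): print(np.load(f'pics/{t}.npz')['E'].round(3).tolist())
E
```

```text
0.0 [ 0.1849 -0.5964  0.2099] [-3.105e+00 -4.700e-01  1.000e-03] [ 1.18  0.53 -0.18] 0.999
[[0.523, 0.731, -0.437, 1.277], [0.852, -0.455, 0.259, -0.5], [-0.01, -0.508, -0.861, 1.778], [0.0, 0.0, 0.0, 1.0]]
[[-0.991, -0.1, 0.094, 0.279], [-0.137, 0.658, -0.74, 1.145], [0.012, -0.746, -0.666, 1.12], [0.0, 0.0, 0.0, 1.0]]
[[0.296, -0.919, -0.261, 0.255], [-0.955, -0.286, -0.079, -0.575], [-0.002, 0.273, -0.962, 0.384], [0.0, 0.0, 0.0, 1.0]]
```

View pics/s0.png

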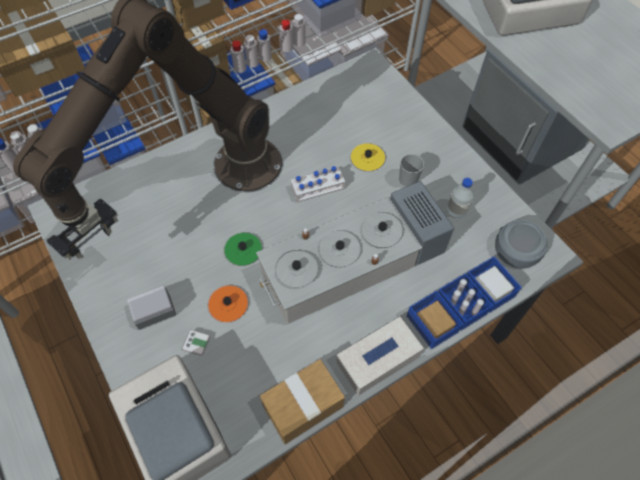

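View pics/d0.png

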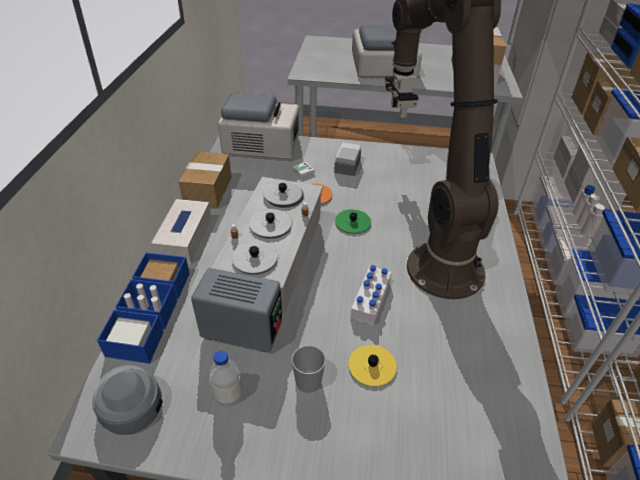

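View pics/w0.png

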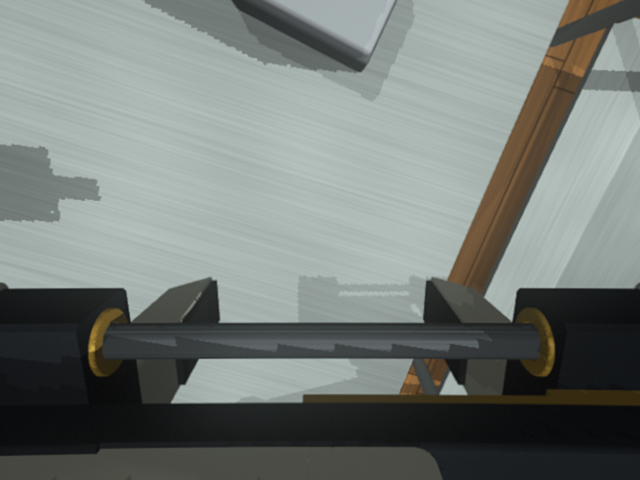

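The scene view shows the three steel covers on the bath, with knobs at about (382,227), (340,245) and (296,265). The look-alikes are on the table: yellow (368,156), green (243,248) and orange (228,302). The vials are at (376,258) and (306,233). I'll enlarge the bath.

```bash
python3 - <<'E'
import cv2
a=cv2.imread('pics/s0.png')[190:320,240:460]; cv2.imwrite('pics/s0c.png',cv2.resize(a,(792,468),interpolation=cv2.INTER_CUBIC))
a=cv2.imread('pics/d0.png')[170:290,190:350]; cv2.imwrite('pics/d0c.png',cv2.resize(a,(800,600),interpolation=cv2.INTER_CUBIC))
E
```

```text
(no output)
```

View pics/s0c.png

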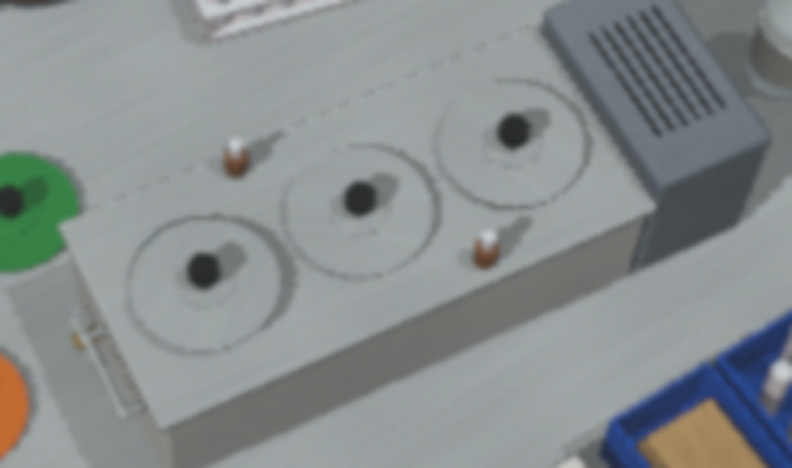

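View pics/d0c.png

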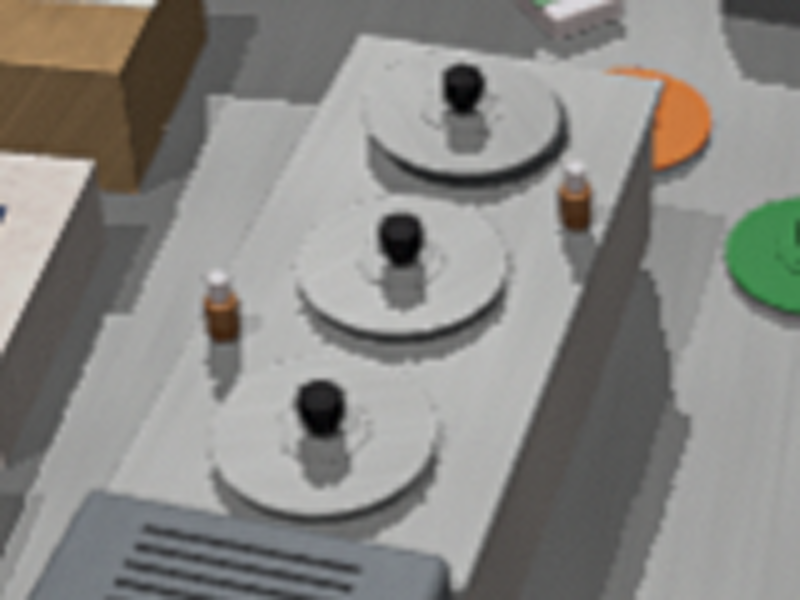

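```bash
python3 - <<'E'
from h import *
def blobs(t,x0,y0,x1,y1):
    im=cv2.imread(f'pics/{t}.png'); m=((im.max(2)<60)).astype(np.uint8); m2=np.zeros_like(m); m2[y0:y1,x0:x1]=m[y0:y1,x0:x1]
    n,_,s,c=cv2.connectedComponentsWithStats(m2); return [c[i] for i in range(1,n) if s[i,4]>25 and s[i,4]<400],[tuple(s[i]) for i in range(1,n) if s[i,4]>25]
S,a=blobs('s0',270,210,400,280); D,b=blobs('d0',235,175,305,265)
print(np.round(S,1).tolist(),np.round(D,1).tolist(),a,b)
print('scene',ray('s0',S,.181).round(4).tolist()); print('side',ray('d0',D,.181).round(4).tolist())
# triangulate
S=sorted(S,key=lambda p:-p[0]); D=sorted(D,key=lambda p:-p[1])
for p,q in zip(S,D):
    o1=ray('s0',[p],0)[0];u1=ray('s0',[p],1)[0]-o1;o2=ray('d0',[q],0)[0];u2=ray('d0',[q],1)[0]-o2
    A=np.c_[u1,-u2];x=np.linalg.lstsq(A,o2-o1,rcond=None)[0]; P=(o1+u1*x[0]+o2+u2*x[1])/2; print('tri',P.round(4),'gap',np.linalg.norm(o1+u1*x[0]-o2-u2*x[1]).round(4))
# deck corners, vials caps
print('deck scene',ray('s0',[[240+62/3.6,190+226/3.6],[240+163/3.6,190+428/3.6],[240+655/3.6,190+208/3.6]],.15).round(3).tolist())
print('deck side',ray('d0',[[190+362/5,170+36/5],[190+663/5,170+84/5]],.15).round(3).tolist())
print('vials scene',ray('s0',[[240+236/3.6,190+146/3.6],[240+488/3.6,190+240/3.6]],.193).round(3).tolist(),'side',ray('d0',[[190+575/5,170+172/5],[190+218/5,170+280/5]],.193).round(3).tolist())
E
```

```text
[[382.2, 226.2], [339.7, 244.9], [296.1, 264.7]] [[282.2, 187.4], [287.5, 203.8], [269.7, 217.4], [253.9, 251.5]] [(np.int32(379), np.int32(223), np.int32(7), np.int32(8), np.int32(43)), (np.int32(337), np.int32(242), np.int32(7), np.int32(7), np.int32(41)), (np.int32(293), np.int32(261), np.int32(7), np.int32(8), np.int32(49))] [(np.int32(279), np.int32(183), np.int32(8), np.int32(10), np.int32(60)), (np.int32(269), np.int32(197), np.int32(34), np.int32(10), np.int32(66)), (np.int32(266), np.int32(213), np.int32(8), np.int32(10), np.int32(67)), (np.int32(250), np.int32(246), np.int32(9), np.int32(12), np.int32(80))]
scene [[0.5684, 0.1884, 0.181], [0.5547, 0.0391, 0.181], [0.5426, -0.1102, 0.181]]
side [[0.5428, -0.1076, 0.181], [0.5111, -0.0265, 0.181], [0.5518, 0.0458, 0.181], [0.5652, 0.196, 0.181]]
tri [0.5665 0.1907 0.176 ] gap 0.0007
tri [0.5529 0.0406 0.1767] gap 0.0002
tri [ 0.5215 -0.0959  0.1275] gap 0.007
deck scene [[0.429, -0.184, 0.15], [0.637, -0.205, 0.15], [0.684, 0.261, 0.15]]
deck side [[0.629, -0.196, 0.15], [0.42, -0.173, 0.15]]
vials scene [[0.462, -0.027, 0.193], [0.651, 0.104, 0.193]] side [[0.455, -0.017, 0.193], [0.643, 0.113, 0.193]]
```

```bash
python3 -m crank '[[0,0.045,0.08,0.03,-0.016],[0,0.045,0.08,0.03,-0.016],[0,0.045,0.08,0.03,-0.016],[0,0.045,0.08,0.03,-0.016],[0,0.045,0.08,0.03,-0.016],[0,0.045,0.08,0.03,-0.016],[0,0.045,0.08,0.03,-0.016],[0,0.045,0.08,0.03,-0.016]]' 20
python3 -m crank '[[0,0.045,0.09,0,-0.016],[0,0.045,0.09,0,-0.016],[0,0.045,0.09,0,-0.016],[0,0.045,0.09,0,-0.016],[0,0.045,0.09,0,-0.016],[0,0.045,0.09,0,-0.016],[0,0.045,0.09,0,-0.016],[0,0.045,0.09,0,-0.016]]'
python3 - <<'E'
from h import *
snap('wrist','w1'); st()
E
```

```text
clock: 0.82
position: [0.3295, -0.3391, 0.3072]
ee_rot: [3.131, 0.26, -0.0]
force: [1.5, 0.3, 0.0]
width: 0.471
clock: 1.48
position: [0.4734, -0.0511, 0.3068]
ee_rot: [3.141, 0.049, 0.0]
force: [0.6, -1.3, -0.2]
width: 0.005
1.53 [ 0.4763 -0.0425  0.3069] [-3.137 -0.061 -0.004] [2.92 7.09 1.26] 0.004
```

View pics/w1.png

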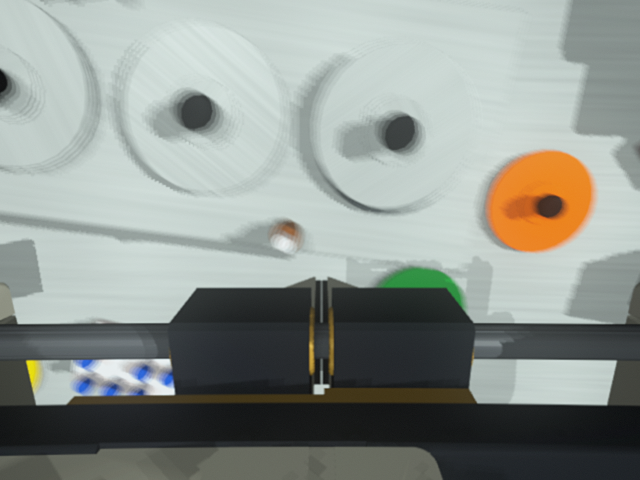

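```bash
python3 -m crank '[[0,0.016,0.099,0,-0.017],[0,0.016,0.099,0,-0.017],[0,0.016,0.099,0,-0.017],[0,0.016,0.099,0,-0.017],[0,0.016,0.099,0,-0.017],[0,0.016,0.097,0,-0.017],[0,0,0,0,-0.017],[0,0,0,0,-0.017]]'
python3 -m crank '[[0,0,0,-0.05,0],[0,0,0,-0.05,0],[0,0,0,-0.05,0],[0,0,0,-0.05,0],[0,0,0,-0.05,0],[0,0,0,-0.025,0],[0,0,0,0,0],[0,0,0,0,0]]'
python3 - <<'E'
from h import *
snap('wrist','w2'); snap('side','d2'); st()
E
```

```text
clock: 2.2
position: [0.5109, 0.1864, 0.3062]
ee_rot: [-3.137, 0.166, 0.002]
force: [0.3, -0.7, -0.2]
width: 0.007
clock: 2.87
position: [0.5117, 0.1829, 0.197]
ee_rot: [3.136, -0.174, -0.001]
force: [0.3, 0.3, 0.4]
width: 0.005
2.97 [0.5123 0.1838 0.198 ] [-3.136e+00  1.730e-01 -3.000e-03] [-0.71  0.4  -0.67] 0.005
```

View pics/w2.png

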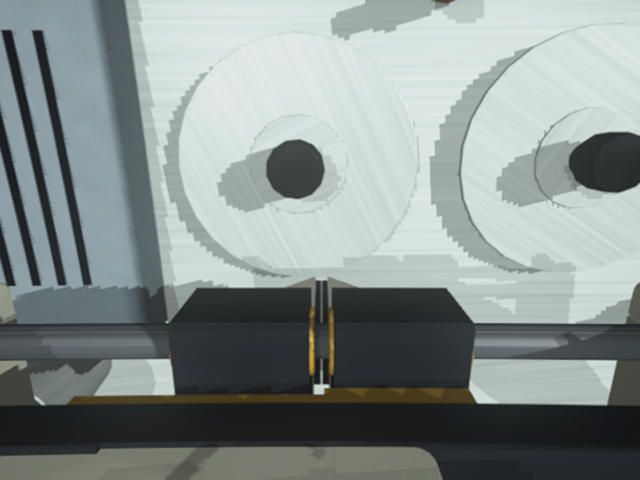

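View pics/d2.png

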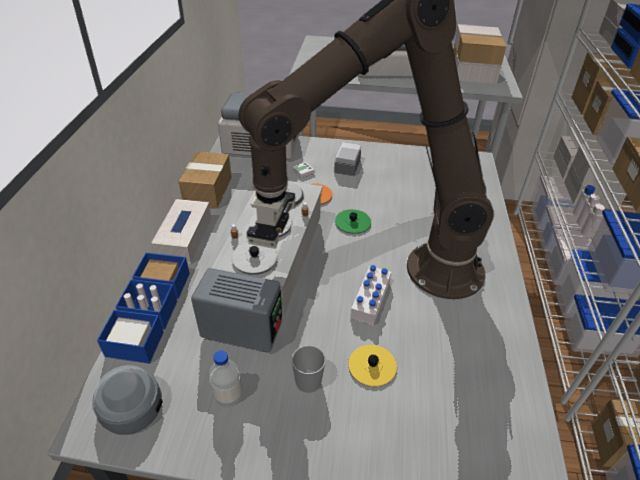

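```bash
python3 - <<'E'
from h import *
print(ray('w2',[[180,155],[419,160],[298,33],[290,275]],.162).round(4).tolist())
print('boss',ray('w2',[[249,163],[348,163],[298,115],[298,213]],.164).round(4).tolist())
print('knobtop',ray('w2',[[295,169]],.19).round(4).tolist())
print('tips',proj('w2',[[.5123,.1838,.181]]))
E
```

```text
[[0.5796, 0.2504, 0.162], [0.563, 0.1244, 0.162], [0.6304, 0.1808, 0.162], [0.5056, 0.2015, 0.162]]
boss [[0.5716, 0.2144, 0.164], [0.5659, 0.1623, 0.164], [0.5928, 0.1856, 0.164], [0.542, 0.1921, 0.164]]
knobtop [[0.5683, 0.1886, 0.19]]
tips [[318.83251189 272.82180097]]
```

```bash
python3 -m crank '[[0,0.006,0.007,-0.01,0],[0,0.006,0.007,-0.01,0],[0,0,0,-0.01,0],[0,0,0,-0.005,0],[0,0,0,-0.0025,0],[0,0,0,-0.0025,0],[0,0,0,0,0],[0,0,0,0,0]]'
python3 -m crank '[[0,0,0,-0.001,0],[0,0,0,-0.001,0],[0,0,0,-0.001,0],[0,0,0,-0.001,0],[0,0,0,-0.001,0],[0,0,0,0,0],[0,0,0,0,0],[0,0,0,0,0]]'
```

```text
clock: 3.63
position: [0.5164, 0.1894, 0.1808]
ee_rot: [3.137, -0.172, 0.0]
force: [0.4, -0.6, 0.0]
width: 0.002
clock: 4.3
position: [0.5163, 0.1895, 0.1787]
ee_rot: [3.137, -0.172, -0.0]
force: [-1.8, 0.2, 0.2]
width: 0.006
```

```bash
python3 -m crank '[[0,0,0,-0.001,0],[0,0,0,-0.001,0],[0,0,0,-0.001,0],[0,0,0,0,0],[0,0,0,0,0],[0,0,0,0,0],[0,0,0,0,0],[0,0,0,0,0]]'
python3 - <<'E'
from h import *
snap('wrist','w3'); st()
E
```

```text
clock: 4.97
position: [0.5164, 0.1894, 0.1775]
ee_rot: [3.137, -0.172, -0.0]
force: [0.3, 0.5, -0.6]
width: 0.004
5.02 [0.5164 0.1894 0.1776] [ 3.137 -0.172  0.   ] [ 0.06 -0.71 -0.58] 0.007
```

```bash
python3 -m crank '[[0,0,0,-0.0025,0],[0,0,0,0,0],[0,0,0,0,0],[0,0,0,0,0],[0,0,0,0,0],[0,0,0,0,0],[0,0,0,0,0],[0,0,0,0,0]]'
python3 - <<'E'
from h import *
import cv2
snap('wrist','w4'); st()
a=cv2.imread('pics/w3.png')[0:300,130:430]; b=cv2.imread('pics/w4.png')[0:300,130:430]
cv2.imwrite('pics/w34.png',np.hstack([a,b]))
E
```

```text
clock: 5.68
position: [0.5164, 0.1894, 0.1765]
ee_rot: [3.137, -0.172, -0.0]
force: [-0.4, 0.3, 0.6]
width: 0.004
5.73 [0.5163 0.1894 0.1765] [ 3.137 -0.172 -0.   ] [-0.23  0.75 -0.49] 0.004
```

View pics/w34.png

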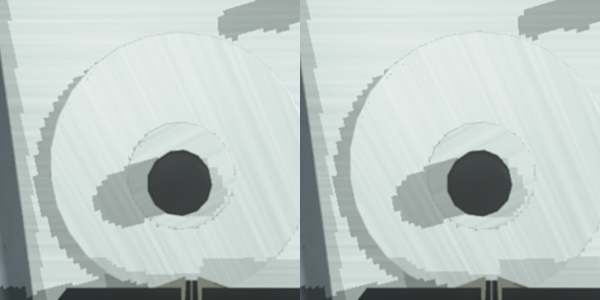

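```bash
python3 -m crank '[[0,0,0,-0.0025,0],[0,0,0,0,0],[0,0,0,0,0],[0,0,0,0,0],[0,0,0,-0.0025,0],[0,0,0,0,0],[0,0,0,0,0],[0,0,0,0,0]]'
```

```text
clock: 6.4
position: [0.5164, 0.1894, 0.1745]
ee_rot: [3.137, -0.172, -0.0]
force: [-0.1, -0.3, 0.1]
width: 0.005
```

```bash
python3 - <<'E'
from h import *
snap('wrist','w5'); snap('side','d5'); st()
a=cv2.imread('pics/d5.png')[190:310,190:350]; cv2.imwrite('pics/d5c.png',cv2.resize(a,(800,600),interpolation=cv2.INTER_CUBIC))
a=cv2.imread('pics/w5.png')[150:350,160:480]; cv2.imwrite('pics/w5c.png',cv2.resize(a,(800,500),interpolation=cv2.INTER_CUBIC))
E
```

```text
6.5 [0.5163 0.1894 0.1745] [ 3.137 -0.172 -0.   ] [-0.17 -0.38 -0.95] 0.006
```

View pics/d5c.png

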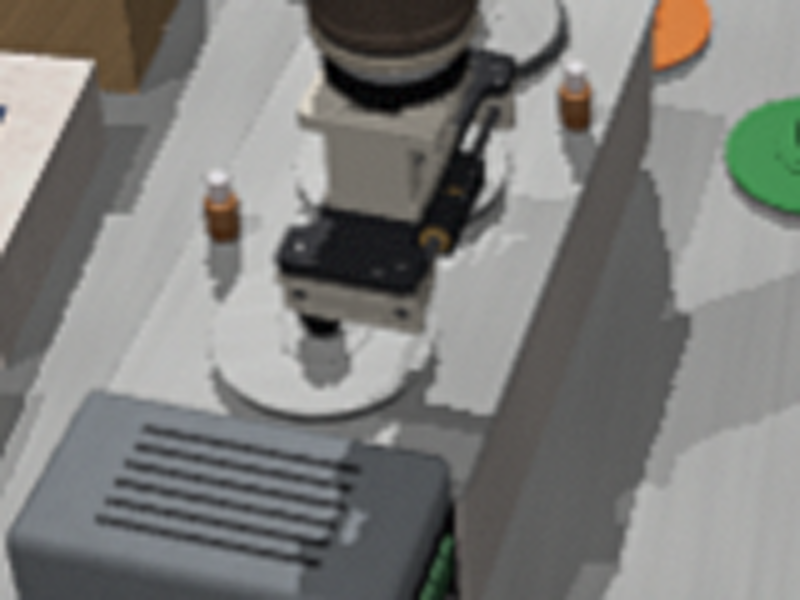

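View pics/w5c.png

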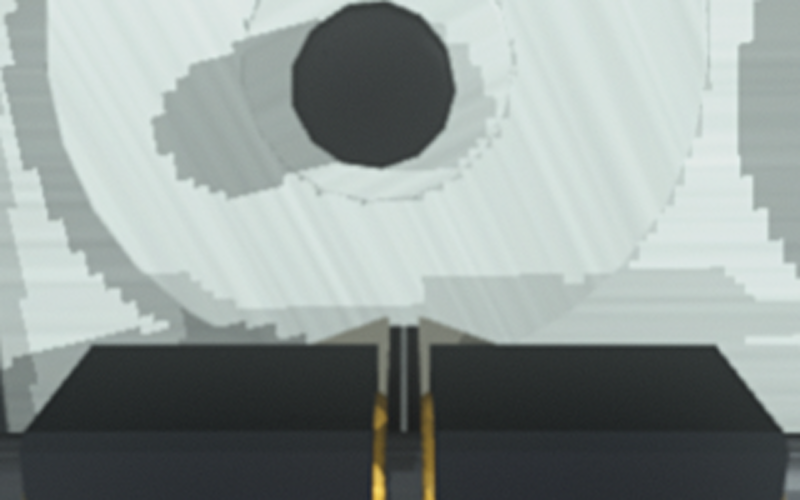

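```bash
python3 -m crank '[[0,0,0,-0.0025,0],[0,0,0,0,0],[0,0,0,0,0],[0,0,0,0,0],[0,0,0,0,0],[0,0,0,0,0],[0,0,0,0,0],[0,0,0,0,0]]'
python3 -m crank '[[0,0,0,-0.0025,0],[0,0,0,0,0],[0,0,0,0,0],[0,0,0,0,0],[0,0,0,0,0],[0,0,0,0,0],[0,0,0,0,0],[0,0,0,0,0]]'
```

```text
clock: 7.17
position: [0.5164, 0.1894, 0.1736]
ee_rot: [-3.137, 0.172, -0.0]
force: [-0.1, -1.3, 0.2]
width: 0.002
clock: 7.83
position: [0.5164, 0.1894, 0.1726]
ee_rot: [3.137, -0.172, 0.0]
force: [0.4, -0.2, -0.3]
width: 0.002
```

```bash
python3 - <<'E'
from h import *
s=arm.observe();p=np.array(s['position'])
for dz in (0,-.005,-.01,-.017):
  for dx in (0,.0095): print(dz,dx,proj('w5',[p+[dx,-.1*dx,dz+.002]]).round(1).tolist())
im=cv2.imread('pics/w2.png')[255:345,270:370]; cv2.imwrite('pics/w2t.png',cv2.resize(im,(800,720)[0:2],interpolation=cv2.INTER_CUBIC)[:600])
E
```

```text
0 0 [[320.6, 285.6]]
0 0.0095 [[320.4, 267.2]]
-0.005 0 [[320.6, 281.7]]
-0.005 0.0095 [[320.5, 263.7]]
-0.01 0 [[320.7, 278.0]]
-0.01 0.0095 [[320.5, 260.4]]
-0.017 0 [[320.7, 273.0]]
-0.017 0.0095 [[320.5, 256.0]]
```

View pics/w2t.png

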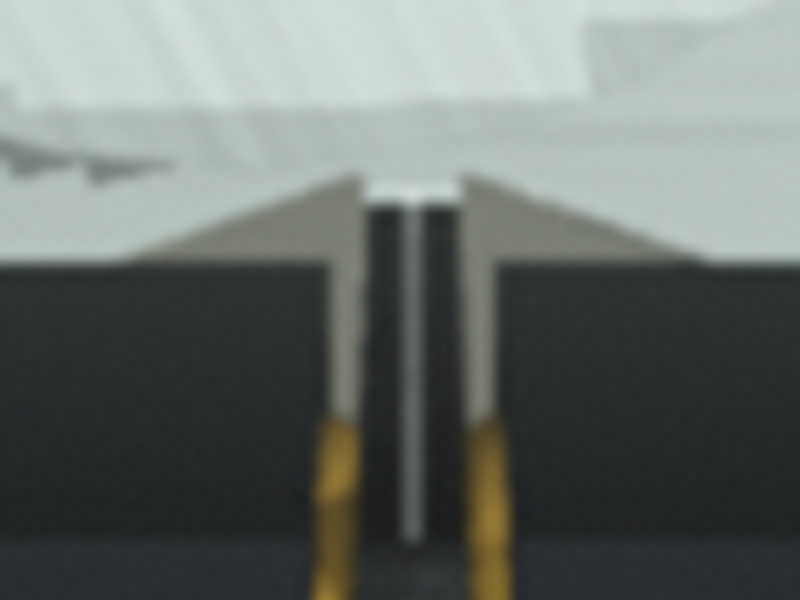

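```bash
python3 - <<'E'
from h import *
d=np.load('pics/w0.npz');print(d['K'].tolist(),d['D'])
p=np.array([.1849,-.5964,.2099]); y=np.array([.296,-.955,0])
E=d['E'];Ei=np.linalg.inv(E)
xf=np.array([.955,.296,0])
for dz in(-.03,-.017,-.01,0,.01,.02):
  for dx in (-.0095,0,.0095):
    q=proj('w0',[p+y*.046+[0,0,dz]+xf*dx,p-y*.046+[0,0,dz]+xf*dx]);print(dz,dx,q.round(0).tolist(),(Ei@np.r_[p+[0,0,dz],1])[2].round(3))
E
```

```text
[[384.5086371342424, 0.0, 321.07218067691196], [0.0, 384.5086371342424, 237.8796298787109], [0.0, 0.0, 1.0]] [0.02840907 0.         0.         0.         0.        ]
-0.03 -0.0095 [[401.0, 280.0], [240.0, 280.0]] 0.217
-0.03 0 [[402.0, 265.0], [239.0, 265.0]] 0.217
-0.03 0.0095 [[403.0, 249.0], [238.0, 248.0]] 0.217
-0.017 -0.0095 [[406.0, 290.0], [235.0, 289.0]] 0.204
-0.017 0 [[407.0, 273.0], [234.0, 273.0]] 0.204
-0.017 0.0095 [[408.0, 256.0], [233.0, 256.0]] 0.204
-0.01 -0.0095 [[409.0, 295.0], [232.0, 295.0]] 0.198
-0.01 0 [[410.0, 278.0], [231.0, 278.0]] 0.198
-0.01 0.0095 [[411.0, 260.0], [230.0, 260.0]] 0.198
0 -0.0095 [[413.0, 303.0], [227.0, 303.0]] 0.188
0 0 [[415.0, 286.0], [226.0, 285.0]] 0.188
0 0.0095 [[416.0, 267.0], [225.0, 267.0]] 0.188
0.01 -0.0095 [[418.0, 313.0], [222.0, 313.0]] 0.178
0.01 0 [[420.0, 294.0], [221.0, 294.0]] 0.178
0.01 0.0095 [[421.0, 275.0], [219.0, 275.0]] 0.178
0.02 -0.0095 [[424.0, 323.0], [217.0, 323.0]] 0.169
0.02 0 [[425.0, 304.0], [215.0, 303.0]] 0.169
0.02 0.0095 [[427.0, 283.0], [213.0, 283.0]] 0.169
```

```bash
python3 -c "
import cv2
a=cv2.imread('pics/w0.png')[260:420,80:560];cv2.imwrite('pics/w0c.png',cv2.resize(a,(800,267),interpolation=cv2.INTER_CUBIC))"
```

```text
(no output)
```

View pics/w0c.png

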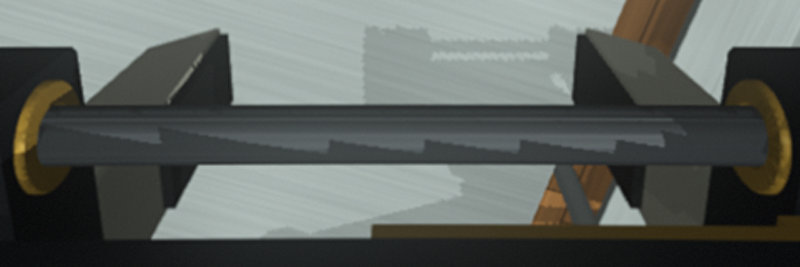

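```bash
python3 -m crank '[[0,0,0,-0.0025,0],[0,0,0,-0.0025,0],[0,0,0,0,0],[0,0,0,0,0],[0,0,0,0,0],[0,0,0,0,0],[0,0,0,0,0],[0,0,0,0,0]]'
python3 -m crank '[[0,0,0,-0.0025,0],[0,0,0,-0.0025,0],[0,0,0,0,0],[0,0,0,0,0],[0,0,0,0,0],[0,0,0,0,0],[0,0,0,0,0],[0,0,0,0,0]]'
python3 - <<'E'
from h import *
snap('wrist','w6');snap('side','d6'); snap('scene','s6'); st()
a=cv2.imread('pics/s6.png')[170:290,300:460]; cv2.imwrite('pics/s6c.png',cv2.resize(a,(800,600),interpolation=cv2.INTER_CUBIC))
E
```

```text
clock: 8.5
position: [0.5163, 0.1894, 0.1706]
ee_rot: [3.137, -0.172, -0.0]
force: [0.1, -0.6, 0.0]
width: 0.005
clock: 9.17
position: [0.5164, 0.1895, 0.1686]
ee_rot: [3.137, -0.172, 0.0]
force: [0.5, -0.0, 0.3]
width: 0.004
9.32 [0.5163 0.1895 0.1686] [ 3.137 -0.172 -0.   ] [-0.15  0.07 -0.39] 0.008
```

View pics/s6c.png

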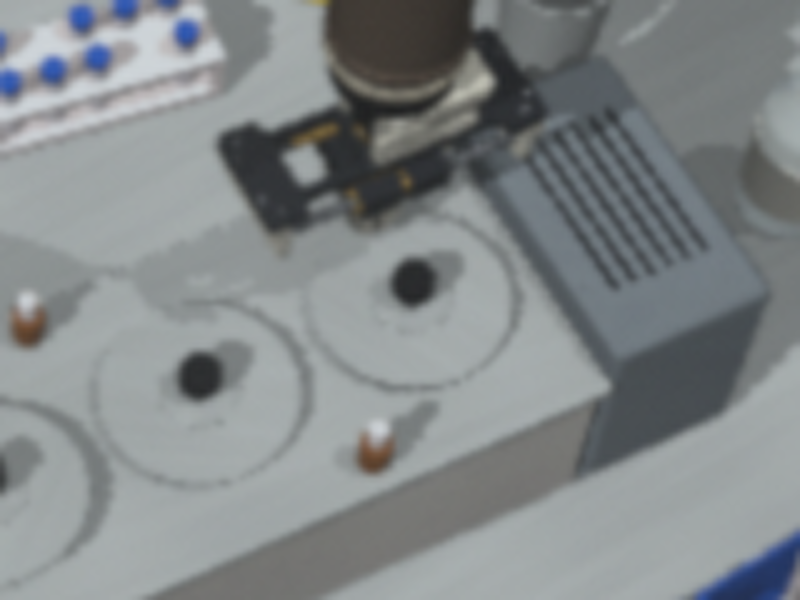

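View pics/w6.png

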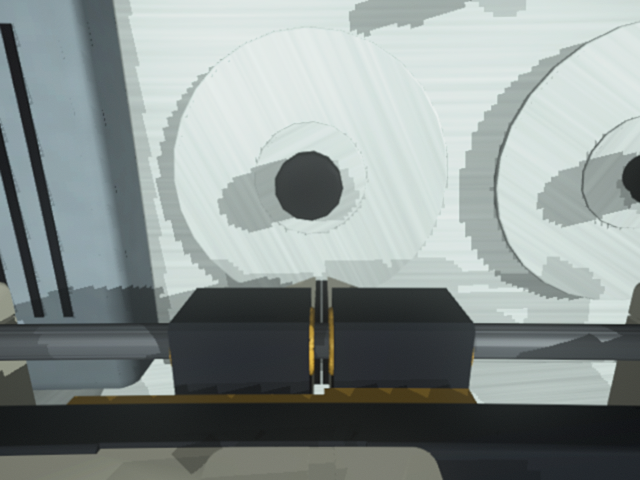

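```bash
python3 - <<'E'
from h import *
p=np.array([.5163,.1895,.1686])
for t,o in (('s6',(300,170)),):
  for dz in(-.017,0,.012): print(t,dz,((proj(t,[p+[0,0,dz]])-o)*5).round(0).tolist())
a=cv2.imread('pics/s6.png')[195:235,340:400]; cv2.imwrite('pics/s6d.png',cv2.resize(a,(780,520),interpolation=cv2.INTER_CUBIC))
print(((proj('s6',[p+[0,0,-.017],p,p+[0,0,.012]])-(340,195))*13).round(0).tolist())
E
```

```text
s6 -0.017 [[361.0, 245.0]]
s6 0 [[363.0, 231.0]]
s6 0.012 [[365.0, 221.0]]
[[418.0, 311.0], [424.0, 275.0], [428.0, 249.0]]
```

View pics/s6d.png

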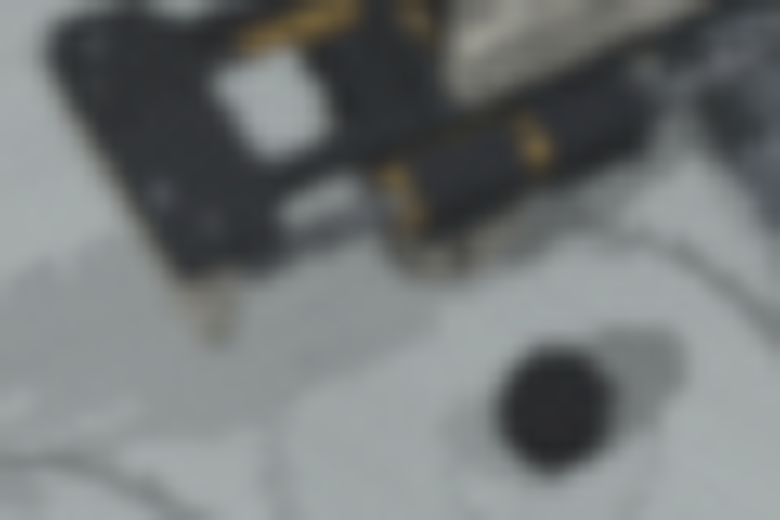

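```bash
python3 - <<'E'
from h import *
def aty(t,px,y):
    a=ray(t,[px],0)[0];b=ray(t,[px],.3)[0];return a+(b-a)*(y-a[1])/(b[1]-a[1])
for px in((248,251),(274,256)):
  for y in(.284,.25): print(px,y,aty('d5',px,y).round(3))
# beige at scene (-y end) 
for y in (.095,.12): print(aty('s6',(340+215/13,195+340/13),y).round(3), aty('s6',(340+440/13,195+275/13),.1895).round(3))
E
python3 -c "
import cv2
a=cv2.imread('pics/d6.png')[200:280,220:320];cv2.imwrite('pics/d6c.png',cv2.resize(a,(750,600),interpolation=cv2.INTER_CUBIC))"
```

```text
(248, 251) 0.284 [0.554 0.284 0.268]
(248, 251) 0.25 [0.565 0.25  0.234]
(274, 256) 0.284 [0.488 0.284 0.26 ]
(274, 256) 0.25 [0.496 0.25  0.226]
[0.554 0.095 0.272] [0.522 0.19  0.176]
[0.524 0.12  0.208] [0.522 0.19  0.176]
```

View pics/d6c.png

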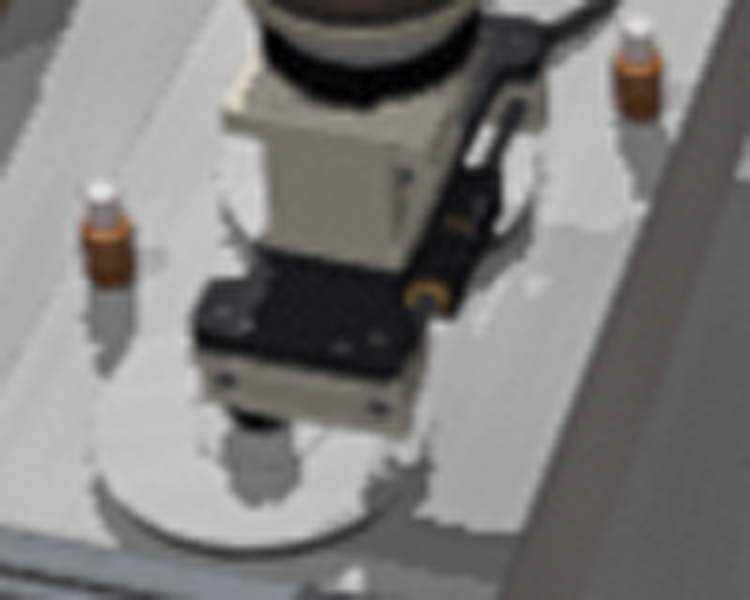

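```bash
python3 -m crank '[[0,0,0,-0.0025,0],[0,0,0,-0.0025,0],[0,0,0,-0.0025,0],[0,0,0,-0.0025,0],[0,0,0,0,0],[0,0,0,0,0],[0,0,0,0,0],[0,0,0,0,0]]'
python3 -m crank '[[0,0,0,-0.0025,0],[0,0,0,0,0],[0,0,0,-0.0025,0],[0,0,0,0,0],[0,0,0,0,0],[0,0,0,0,0],[0,0,0,0,0],[0,0,0,0,0]]'
python3 - <<'E'
from h import *
snap('wrist','w7');st()
E
```

```text
clock: 9.98
position: [0.5164, 0.1895, 0.1646]
ee_rot: [-3.137, 0.172, -0.0]
force: [0.1, -0.5, 1.2]
width: 0.006
clock: 10.65
position: [0.5164, 0.1895, 0.1626]
ee_rot: [-3.137, 0.172, -0.0]
force: [0.3, 0.2, -0.6]
width: 0.007
10.7 [0.5163 0.1895 0.1626] [ 3.137 -0.172 -0.   ] [ 0.68 -0.1  -0.57] 0.005
```

```bash
python3 -m crank '[[0,0,0,-0.0025,0],[0,0,0,0,0],[0,0,0,-0.0025,0],[0,0,0,0,0],[0,0,0,0,0],[0,0,0,0,0],[0,0,0,0,0],[0,0,0,0,0]]'
python3 -m crank '[[0,0,0,-0.0025,0],[0,0,0,0,0],[0,0,0,-0.0025,0],[0,0,0,0,0],[0,0,0,0,0],[0,0,0,0,0],[0,0,0,0,0],[0,0,0,0,0]]'
python3 - <<'E'
from h import *
snap('wrist','w7');st()
E
```

```text
clock: 11.37
position: [0.5164, 0.1895, 0.1606]
ee_rot: [-3.137, 0.172, -0.0]
force: [-0.0, 0.3, -0.3]
width: 0.003
clock: 12.03
position: [0.5164, 0.1894, 0.1586]
ee_rot: [3.137, -0.172, 0.0]
force: [1.1, -0.4, -0.5]
width: 0.004
12.08 [0.5164 0.1894 0.1586] [ 3.137 -0.172  0.   ] [ 0.01 -0.63  0.12] 0.009
```

View pics/w7.png

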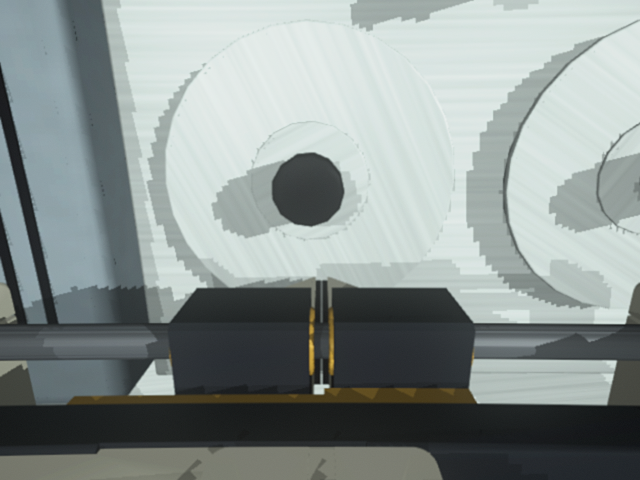

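```bash
python3 -m crank '[[0,0,0,-0.0025,0],[0,0,0,-0.0025,0],[0,0,0,-0.0025,0],[0,0,0,-0.0025,0],[0,0,0,-0.0025,0],[0,0,0,0,0],[0,0,0,0,0],[0,0,0,0,0]]'
python3 -m crank '[[0,0,0,-0.0025,0],[0,0,0,0,0],[0,0,0,-0.0025,0],[0,0,0,0,0],[0,0,0,0,0],[0,0,0,0,0],[0,0,0,0,0],[0,0,0,0,0]]'
python3 - <<'E'
from h import *
snap('wrist','w8');st()
a=cv2.imread('pics/w8.png')[230:330,240:400]; cv2.imwrite('pics/w8c.png',cv2.resize(a,(800,500),interpolation=cv2.INTER_CUBIC))
E
```

```text
clock: 12.75
position: [0.5164, 0.1894, 0.1536]
ee_rot: [3.137, -0.172, -0.0]
force: [-0.1, 0.1, 0.1]
width: 0.003
clock: 13.42
position: [0.5164, 0.1894, 0.1516]
ee_rot: [3.137, -0.172, 0.0]
force: [0.3, 0.3, 0.0]
width: 0.004
13.47 [0.5164 0.1895 0.1516] [ 3.137 -0.172  0.   ] [ 0.39 -0.03 -0.16] 0.005
```

View pics/w8c.png

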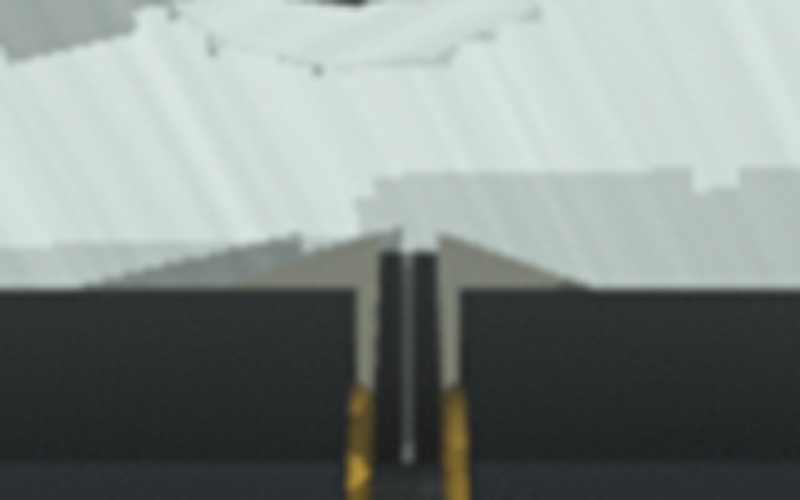

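```bash
python3 -m crank '[[0,0,0,-0.0025,0],[0,0,0,0,0],[0,0,0,-0.0025,0],[0,0,0,0,0],[0,0,0,0,0],[0,0,0,0,0],[0,0,0,0,0],[0,0,0,0,0]]'
python3 -m crank '[[0,0,0,-0.0025,0],[0,0,0,0,0],[0,0,0,0,0],[0,0,0,0,0],[0,0,0,0,0],[0,0,0,0,0],[0,0,0,0,0],[0,0,0,0,0]]'
```

```text
clock: 14.13
position: [0.5164, 0.1894, 0.1496]
ee_rot: [3.137, -0.172, 0.0]
force: [0.4, 0.6, -0.1]
width: 0.005
clock: 14.8
position: [0.5164, 0.1894, 0.1485]
ee_rot: [3.137, -0.172, 0.0]
force: [-0.6, -0.0, 1.0]
width: 0.007
```

```bash
python3 -m crank '[[0,0,0,-0.002,0],[0,0,0,0,0],[0,0,0,0,0],[0,0,0,0,0],[0,0,0,0,0],[0,0,0,0,0],[0,0,0,0,0],[0,0,0,0,0]]'
python3 - <<'E'
from h import *
snap('wrist','w9');st()
a=cv2.imread('pics/w9.png')[230:330,240:400]; cv2.imwrite('pics/w9c.png',cv2.resize(a,(800,500),interpolation=cv2.INTER_CUBIC))
E
```

```text
clock: 15.47
position: [0.5163, 0.1894, 0.1477]
ee_rot: [3.137, -0.172, -0.0]
force: [-0.0, -0.1, -0.2]
width: 0.007
15.52 [0.5164 0.1894 0.1478] [ 3.137 -0.172 -0.   ] [0.98 0.5  1.12] 0.007
```

View pics/w9c.png

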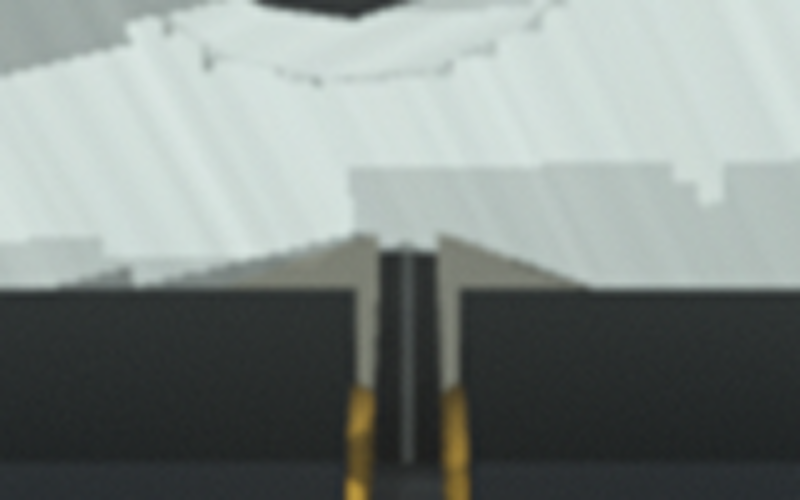

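```bash
python3 -m crank '[[0,0,0,-0.001,0],[0,0,0,0,0],[0,0,0,-0.001,0],[0,0,0,0,0],[0,0,0,0,0],[0,0,0,0,0],[0,0,0,0,0],[0,0,0,0,0]]'
python3 -m crank '[[0,0,0,-0.001,0],[0,0,0,0,0],[0,0,0,-0.001,0],[0,0,0,0,0],[0,0,0,0,0],[0,0,0,0,0],[0,0,0,0,0],[0,0,0,0,0]]'
```

```text
clock: 16.18
position: [0.5164, 0.1894, 0.1469]
ee_rot: [3.137, -0.172, -0.0]
force: [0.5, -0.2, 0.1]
width: 0.001
clock: 16.85
position: [0.5164, 0.1894, 0.1464]
ee_rot: [3.137, -0.172, 0.0]
force: [-1.8, -1.2, 5.3]
width: 0.004
```

```bash
python3 -m crank '[[0,0,0,0.05,0],[0,0,0,0.05,0],[0,0.052,0,0,0],[0,0.052,0,0,0],[0,0.052,0,0,0],[0,0.052,0,0,0],[0,0.048,0,0,0],[0,0,0,0,0]]'
python3 -m crank '[[0,0,0,-0.04,0],[0,0,0,-0.03,0],[0,0,0,-0.02,0],[0,0,0,-0.004,0],[0,0,0,-0.003,0],[0,0,0,-0.002,0],[0,0,0,-0.001,0],[0,0,0,0,0]]'
python3 - <<'E'
from h import *
snap('wrist','w10');st()
E
```

```text
clock: 17.52
position: [0.622, 0.1884, 0.1851]
ee_rot: [3.137, -0.176, 0.002]
force: [0.2, -0.7, 0.2]
width: 0.006
clock: 18.18
position: [0.6189, 0.1895, 0.1466]
ee_rot: [-3.137, 0.172, -0.001]
force: [0.4, 0.6, -0.1]
width: 0.004
18.23 [0.6189 0.1895 0.1466] [-3.137e+00  1.720e-01 -1.000e-03] [0.14 0.69 0.23] 0.007
```

View pics/w10.png

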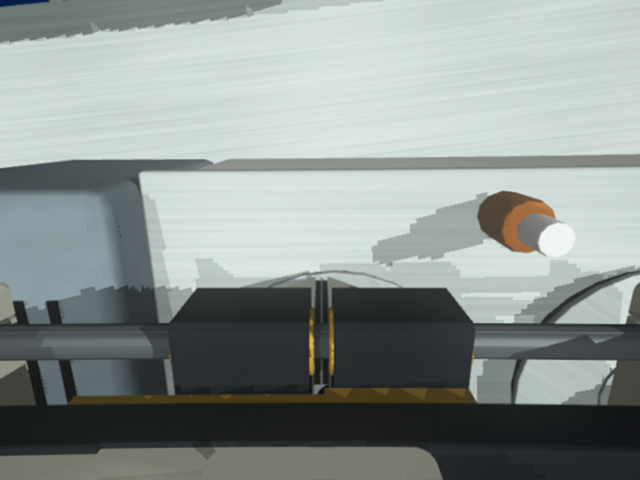

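```bash
python3 -m crank '[[0,0,0,-0.001,0],[0,0,0,-0.001,0],[0,0,0,0,0],[0,0,0,0,0],[0,0,0,0,0],[0,0,0,0,0],[0,0,0,0,0],[0,0,0,0,0]]'
```

```text
clock: 18.9
position: [0.619, 0.1896, 0.1464]
ee_rot: [-3.137, 0.172, -0.002]
force: [-2.0, -1.7, 7.3]
width: 0.006
```

```bash
python3 -m crank '[[0,0,0,0.06,0],[0,-0.007,-0.01,0.06,0],[0,-0.007,-0.095,0,0],[0,-0.007,-0.095,0,0],[0,-0.007,-0.095,0,0],[0,-0.007,-0.091,0,0],[0,0,0,0,0],[0,0,0,-0.02,0]]'
python3 -m crank '[[0,0,0,-0.04,0],[0,0,0,-0.03,0],[0,0,0,-0.02,0],[0,0,0,-0.005,0],[0,0,0,-0.003,0],[0,0,0,-0.001,0],[0,0,0,0,0],[0,0,0,0,0]]'
python3 - <<'E'
from h import *
snap('wrist','w11');st()
E
```

```text
clock: 19.57
position: [0.6058, 0.0318, 0.1867]
ee_rot: [3.135, -0.181, 0.004]
force: [0.3, 0.8, -0.9]
width: 0.006
clock: 20.23
position: [0.6039, 0.0362, 0.1464]
ee_rot: [3.137, -0.17, -0.002]
force: [-7.6, 0.0, 11.0]
width: 0.006
20.28 [0.6039 0.0362 0.1464] [ 3.137e+00 -1.700e-01 -2.000e-03] [-7.02 -1.13 10.57] 0.006
```

View pics/w11.png

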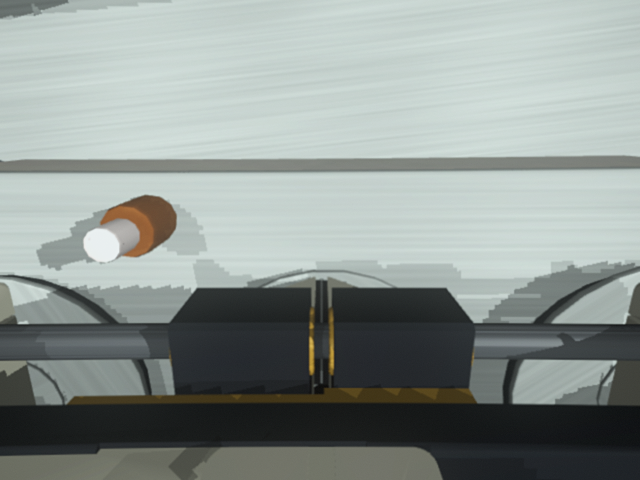

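```bash
python3 -m crank '[[0,0,0,0.05,0],[0,0,0,0.05,0],[0,-0.052,0.005,0,0],[0,-0.052,0.005,0,0],[0,-0.052,0.005,0,0],[0,-0.05,0.005,0,0],[0,-0.05,0.005,0,0],[0,0,0,0,0]]'
python3 -m crank '[[0,0,0,-0.04,0],[0,0,0,-0.03,0],[0,0,0,-0.02,0],[0,0,0,-0.005,0],[0,0,0,-0.003,0],[0,0,0,-0.0005,0],[0,0,0,0,0],[0,0,0,0,0]]'
python3 - <<'E'
from h import *
snap('wrist','w12');st()
E
```

```text
clock: 20.95
position: [0.4988, 0.0464, 0.1856]
ee_rot: [3.136, -0.168, -0.004]
force: [-0.2, -0.4, -0.4]
width: 0.005
clock: 21.62
position: [0.503, 0.0453, 0.1467]
ee_rot: [-3.137, 0.172, -0.002]
force: [-0.4, -0.2, 0.1]
width: 0.005
21.67 [0.5029 0.0452 0.1467] [-3.137e+00  1.720e-01 -1.000e-03] [-0.08  1.08  0.28] 0.01
```

View pics/w12.png

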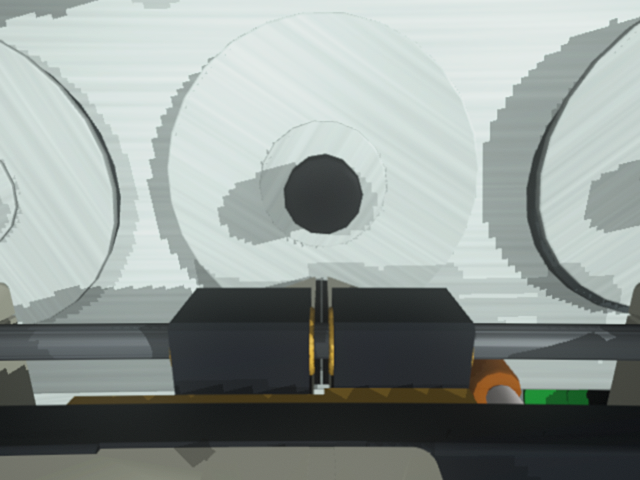

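```bash
python3 -m crank '[[0,0,0,-0.001,0],[0,0,0,-0.0005,0],[0,0,0,0,0],[0,0,0,0,0],[0,0,0,0,0],[0,0,0,0,0],[0,0,0,0,0],[0,0,0,0,0]]'
python3 - <<'E'
from h import *
print(ray('w12',[[169,160],[476,155],[323,12]],.162).round(4).tolist())
print('boss2',ray('w12',[[260,183],[387,183],[323,121],[323,248]],.164).round(4).mean(0).tolist())
E
```

```text
clock: 22.33
position: [0.5028, 0.0451, 0.1464]
ee_rot: [-3.137, 0.172, -0.002]
force: [-0.9, -0.3, 5.4]
width: 0.005
[[0.5705, 0.0995, 0.162], [0.5589, -0.0239, 0.162], [0.6165, 0.0318, 0.162]]
boss2 [0.553925, 0.0385, 0.164]
```

```bash
python3 -m crank '[[0,0,0,0.075,0],[0,0,0,0.075,0],[0,-0.008,-0.095,0,0],[0,-0.008,-0.095,0,0],[0,-0.008,-0.095,0,0],[0,-0.006,-0.095,0,0],[0,0,0,0,0],[0,0,0,0,0]]'
python3 - <<'E'
from h import *
snap('wrist','w13');st()
E
```

```text
clock: 23.0
position: [0.49, -0.1096, 0.2057]
ee_rot: [3.136, -0.181, -0.0]
force: [0.3, 1.1, 0.4]
width: 0.006
23.05 [ 0.4903 -0.1074  0.2058] [-3.136  0.175 -0.   ] [0.31 0.4  0.12] 0.003
```

View pics/w13.png

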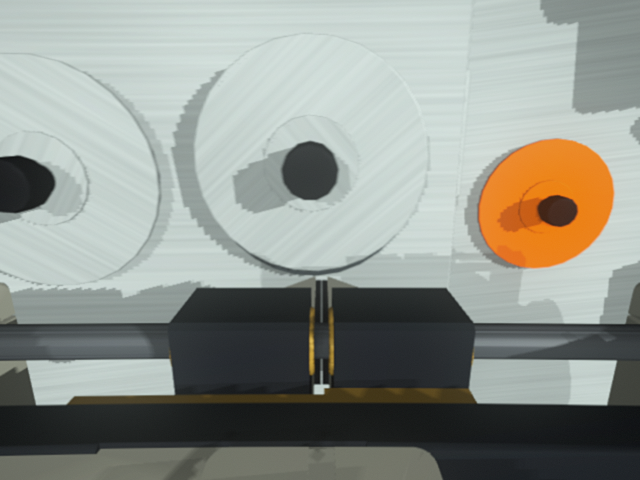

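```bash
python3 - <<'E'
from h import *
for z in(.162,.166):
  print('flange',ray('w13',[[195,160],[429,160],[310,33],[316,270]],z).round(4).tolist())
print('boss3',ray('w13',[[265,163],[358,163],[311,115],[311,211]],.167).round(4).tolist(),'knob',ray('w13',[[310,170]],.193).round(4).tolist())
print('predicted seated knob/boss',proj('w13',[[.5398,-.112,.190],[.5398,-.112,.164]]).round(1).tolist())
a=cv2.imread('pics/w13.png')[20:290,170:450]; cv2.imwrite('pics/w13c.png',cv2.resize(a,(622,600),interpolation=cv2.INTER_CUBIC))
E
```

```text
flange [[0.5544, -0.0468, 0.162], [0.5395, -0.1759, 0.162], [0.6099, -0.118, 0.162], [0.4821, -0.1058, 0.162]]
flange [[0.5545, -0.0481, 0.166], [0.54, -0.1748, 0.166], [0.6091, -0.118, 0.166], [0.4835, -0.1061, 0.166]]
boss3 [[0.5488, -0.0859, 0.167], [0.543, -0.1362, 0.167], [0.5706, -0.1138, 0.167], [0.5195, -0.1075, 0.167]] knob [[0.5448, -0.1108, 0.193]]
predicted seated knob/boss [[313.9, 179.3], [314.7, 173.4]]
```

View pics/w13c.png

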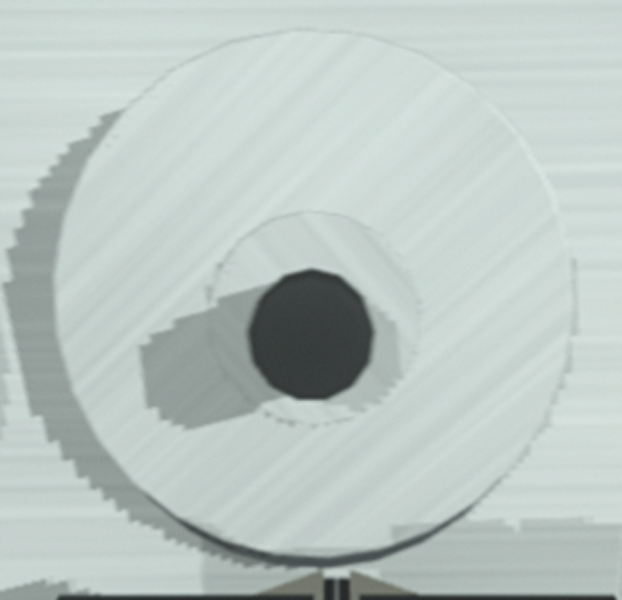

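```bash
python3 -m crank '[[0,0.01,0,-0.05,0],[0,0,0,-0.05,0],[0,0,0,-0.02,0],[0,0,0,-0.005,0],[0,0,0,-0.005,0],[0,0,0,-0.005,0],[0,0,0,0,0],[0,0,0,0,0]]'
python3 -m crank '[[0,0,0,-0.004,0],[0,0,0,-0.004,0],[0,0,0,-0.002,0],[0,0,0,-0.001,0],[0,0,0,-0.001,0],[0,0,0,0,0],[0,0,0,0,0],[0,0,0,0,0]]'
python3 - <<'E'
from h import *
snap('wrist','w14');st()
E
```

```text
clock: 23.72
position: [0.4948, -0.1069, 0.1524]
ee_rot: [3.137, -0.172, 0.002]
force: [-0.6, -0.4, -0.2]
width: 0.007
clock: 24.38
position: [0.4945, -0.107, 0.1474]
ee_rot: [3.137, -0.172, 0.001]
force: [-1.6, 0.1, 5.9]
width: 0.004
24.43 [ 0.4945 -0.1071  0.1474] [ 3.137e+00 -1.730e-01  1.000e-03] [-1.47 -1.36  5.51] 0.007
```

View pics/w14.png

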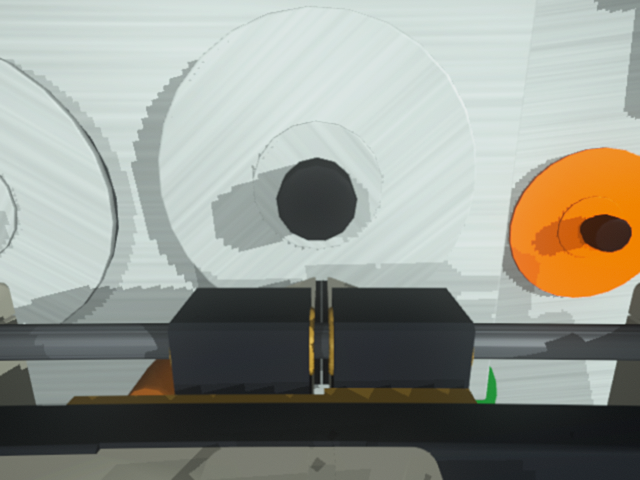

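```bash
python3 -m crank '[[0,0,0,0.06,0],[0,0,0,0.06,0],[0,0.052,-0.005,0,0],[0,0.052,-0.005,0,0],[0,0.052,-0.005,0,0],[0,0.05,-0.004,0,0],[0,0.05,-0.004,0,0],[0,0,0,-0.02,0]]'
python3 -m crank '[[0,0,0,-0.04,0],[0,0,0,-0.02,0],[0,0,0,-0.01,0],[0,0,0,-0.003,0],[0,0,0,-0.002,0],[0,0,0,-0.002,0],[0,0,0,0,0],[0,0,0,0,0]]'
python3 - <<'E'
from h import *
snap('wrist','w15');snap('scene','s15');st()
E
```

```text
clock: 25.1
position: [0.6007, -0.1162, 0.1877]
ee_rot: [-3.136, 0.172, -0.006]
force: [-0.5, -0.5, 0.3]
width: 0.008
clock: 25.77
position: [0.597, -0.1162, 0.1567]
ee_rot: [3.137, -0.172, 0.001]
force: [0.7, 1.0, 0.3]
width: 0.002
25.87 [ 0.5969 -0.1162  0.1566] [ 3.137e+00 -1.720e-01  1.000e-03] [-0.62  0.03 -0.18] 0.008
```

View pics/w15.png

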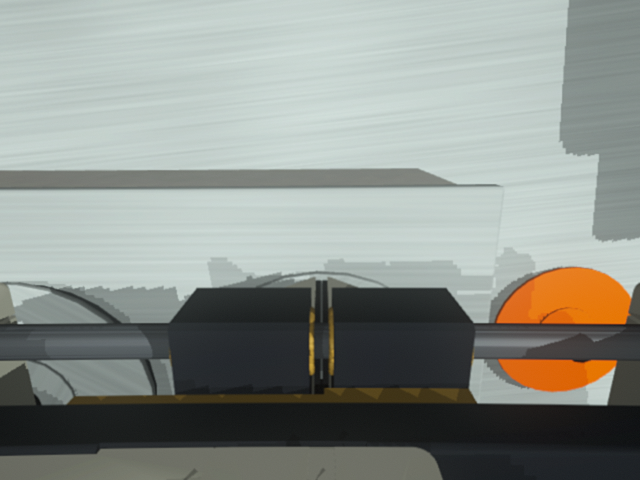

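```bash
python3 -m crank '[[0,0,0,-0.003,0],[0,0,0,-0.002,0],[0,0,0,0,0],[0,0,0,0,0],[0,0,0,0,0],[0,0,0,0,0],[0,0,0,0,0],[0,0,0,0,0]]'
python3 -m crank '[[0,0,0,-0.003,0],[0,0,0,-0.002,0],[0,0,0,0,0],[0,0,0,0,0],[0,0,0,0,0],[0,0,0,0,0],[0,0,0,0,0],[0,0,0,0,0]]'
```

```text
clock: 26.53
position: [0.5968, -0.1161, 0.1541]
ee_rot: [3.137, -0.172, 0.0]
force: [1.1, 0.2, 0.4]
width: 0.002
clock: 27.2
position: [0.5967, -0.1162, 0.1521]
ee_rot: [3.137, -0.172, -0.0]
force: [0.5, 0.0, 0.5]
width: 0.007
```

```bash
python3 -m crank '[[0,0,0,-0.003,0],[0,0,0,-0.002,0],[0,0,0,0,0],[0,0,0,0,0],[0,0,0,0,0],[0,0,0,0,0],[0,0,0,0,0],[0,0,0,0,0]]'
python3 - <<'E'
from h import *
snap('wrist','w16');snap('side','d16');st()
E
```

```text
clock: 27.87
position: [0.5973, -0.1162, 0.1509]
ee_rot: [3.137, -0.172, 0.002]
force: [-0.6, -0.2, 7.0]
width: 0.001
27.97 [ 0.5972 -0.1162  0.1509] [ 3.137e+00 -1.730e-01  2.000e-03] [-1.29  0.12  6.35] 0.002
```

View pics/w16.png

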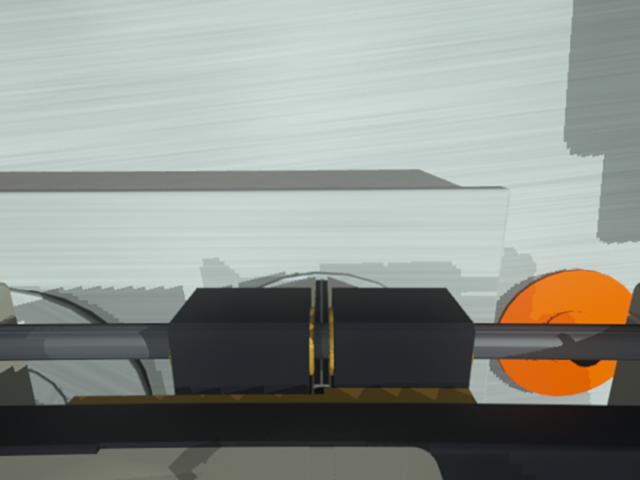

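```bash
python3 -m crank '[[0,0,0,0.05,0],[0,0.03,-0.003,0,0],[0,0.03,-0.003,0,0],[0,0.027,-0.003,0,0],[0,0,0,0,0],[0,0,0,-0.03,0],[0,0,0,-0.02,0],[0,0,0,-0.0165,0]]'
python3 - <<'E'
from h import *
snap('wrist','w17');snap('side','d17');st()
a=cv2.imread('pics/d17.png')[150:250,230:350]; cv2.imwrite('pics/d17c.png',cv2.resize(a,(720,600),interpolation=cv2.INTER_CUBIC))
E
```

```text
clock: 28.63
position: [0.6301, -0.1197, 0.1417]
ee_rot: [3.137, -0.172, -0.004]
force: [-0.7, -0.1, -1.1]
width: 0.007
28.73 [ 0.6298 -0.1197  0.1415] [-3.137  0.172  0.006] [-0.2  -0.03  0.28] 0.004
```

View pics/w17.png

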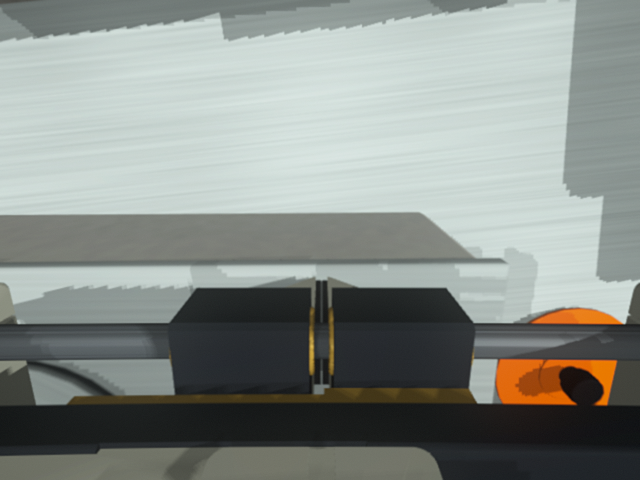

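View pics/d17c.png

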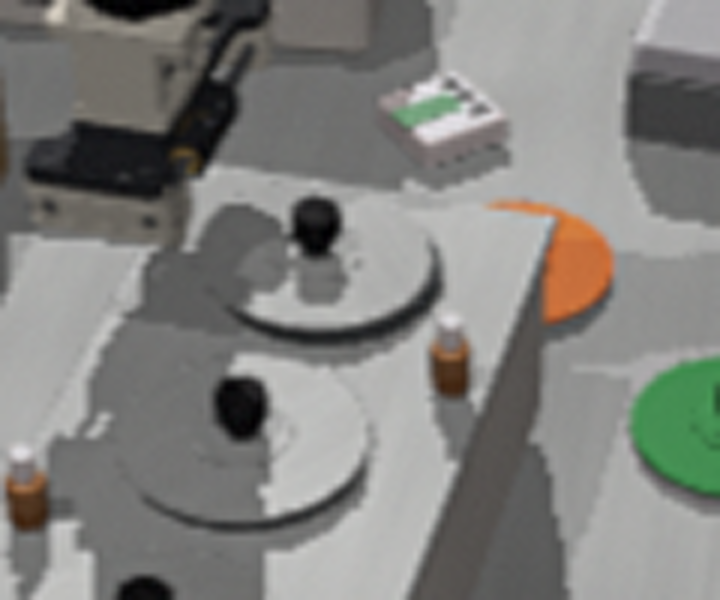

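```bash
python3 -m crank '[[0,0,0,0.005,0],[0,-0.01,0.001,0,0],[0,-0.01,0.001,0,0],[0,-0.005,0.001,0,0],[0,-0.005,0,0,0],[0,0,0,0,0],[0,0,0,0,0],[0,0,0,0,0]]'
python3 -m crank '[[0,-0.003,0,0,0],[0,-0.003,0,0,0],[0,-0.002,0,0,0],[0,0,0,0,0],[0,0,0,0,0],[0,0,0,0,0],[0,0,0,0,0],[0,0,0,0,0]]'
```

```text
clock: 29.4
position: [0.6196, -0.1186, 0.1457]
ee_rot: [3.137, -0.172, 0.0]
force: [-0.3, -0.1, -0.3]
width: 0.004
clock: 30.07
position: [0.6163, -0.1186, 0.1455]
ee_rot: [3.137, -0.172, -0.0]
force: [-0.2, -0.3, -0.0]
width: 0.001
```

```bash
python3 -m crank '[[0,0,0,-0.005,0],[0,-0.003,0,0,0],[0,-0.002,0,0,0],[0,0,0,0,0],[0,0,0,0,0],[0,0,0,0,0],[0,0,0,0,0],[0,0,0,0,0]]'
python3 - <<'E'
from h import *
snap('wrist','w18');snap('side','d18');st()
a=cv2.imread('pics/d18.png')[150:250,230:350]; cv2.imwrite('pics/d18c.png',cv2.resize(a,(720,600),interpolation=cv2.INTER_CUBIC))
E
```

```text
clock: 30.73
position: [0.6143, -0.1186, 0.1435]
ee_rot: [3.137, -0.172, -0.0]
force: [0.3, 0.1, 0.0]
width: 0.008
30.83 [ 0.6144 -0.1185  0.1436] [ 3.137 -0.172 -0.   ] [0.56 0.29 0.56] 0.001
```

View pics/d18c.png

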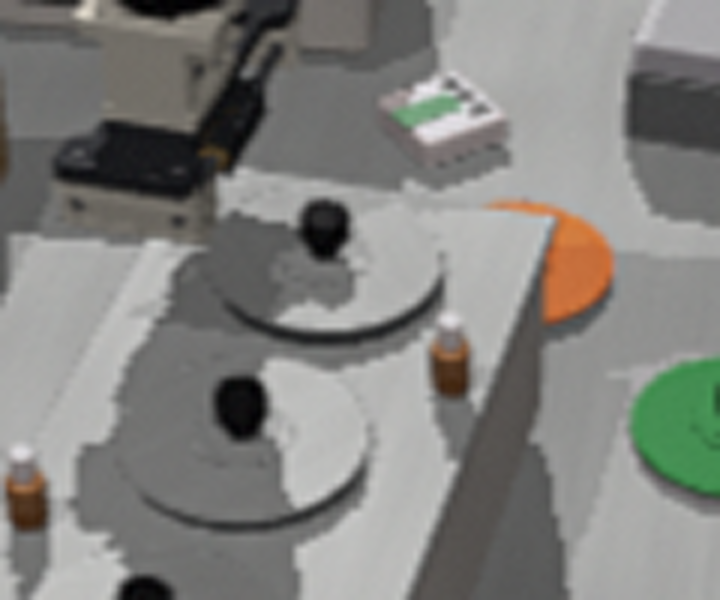

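View pics/w18.png

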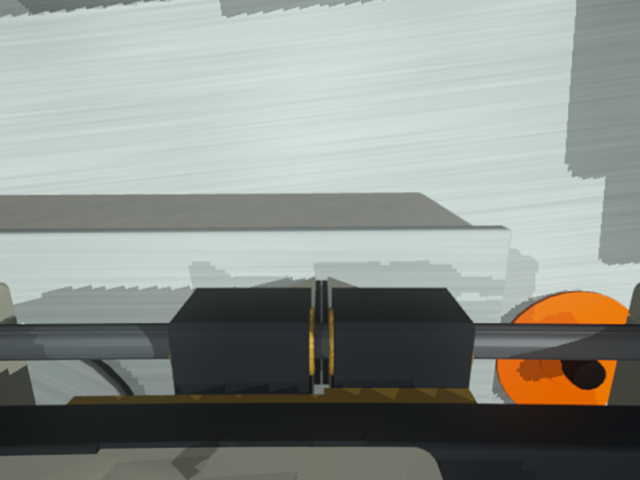

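```bash
python3 -m crank '[[0,-0.003,0,0,0],[0,-0.002,0,0,0],[0,0,0,0,0],[0,0,0,0,0],[0,0,0,0,0],[0,0,0,0,0],[0,0,0,0,0],[0,0,0,0,0]]'
python3 - <<'E'
from h import *
snap('side','d19');st()
a=cv2.imread('pics/d19.png')[150:250,230:350]; cv2.imwrite('pics/d19c.png',cv2.resize(a,(720,600),interpolation=cv2.INTER_CUBIC))
E
```

```text
clock: 31.5
position: [0.6123, -0.1186, 0.1435]
ee_rot: [3.137, -0.172, -0.0]
force: [0.0, -0.0, 0.8]
width: 0.005
31.55 [ 0.6123 -0.1186  0.1435] [ 3.137 -0.172 -0.   ] [-0.27  0.07  0.27] 0.008
```

View pics/d19c.png

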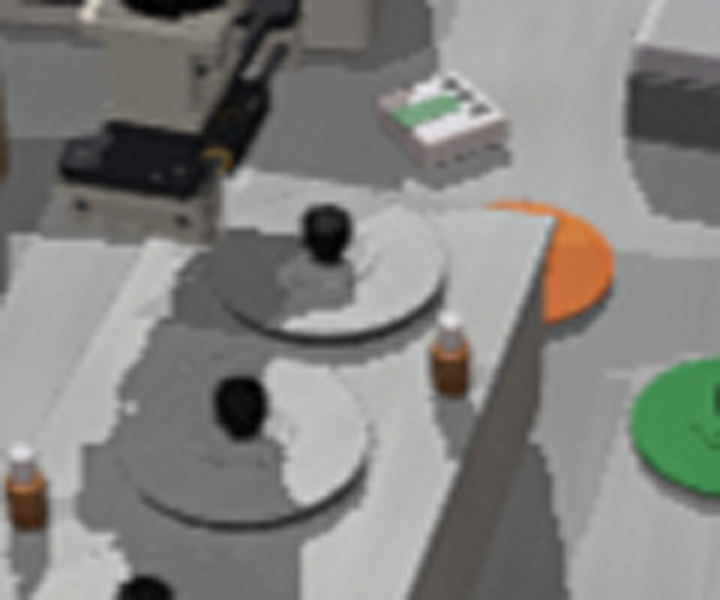

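The cover dropped: its edge now looks as thin as cover 2's and its knob is lower in the picture. I'll back off, look again, and press it to check.

```bash
python3 -m crank '[[0,0.02,0,0,0],[0,0.02,0,0,0],[0,0,0,0.075,0],[0,0,0,0.075,0],[0,-0.09,0.007,0,0],[0,-0.09,0.007,0,0],[0,-0.09,0.007,0,0],[0,-0.085,0.008,0,0]]'
python3 -m crank '[[0,0,0,0,0],[0,0,0,0,0],[0,0,0,0,0],[0,0,0,0,0],[0,0,0,0,0],[0,0,0,0,0],[0,0,0,0,0],[0,0,0,0,0]]'
python3 - <<'E'
from h import *
snap('wrist','w20');snap('side','d20');st()
E
```

```text
clock: 32.22
position: [0.4855, -0.1068, 0.2036]
ee_rot: [-3.137, 0.172, -0.0]
force: [0.3, 0.0, 0.5]
width: 0.003
clock: 32.88
position: [0.4866, -0.1069, 0.2033]
ee_rot: [-3.137, 0.172, 0.0]
force: [1.1, 0.6, 1.1]
width: 0.006
32.98 [ 0.4865 -0.1069  0.2034] [-3.137  0.172  0.   ] [0.44 0.7  0.32] 0.008
```

View pics/w20.png

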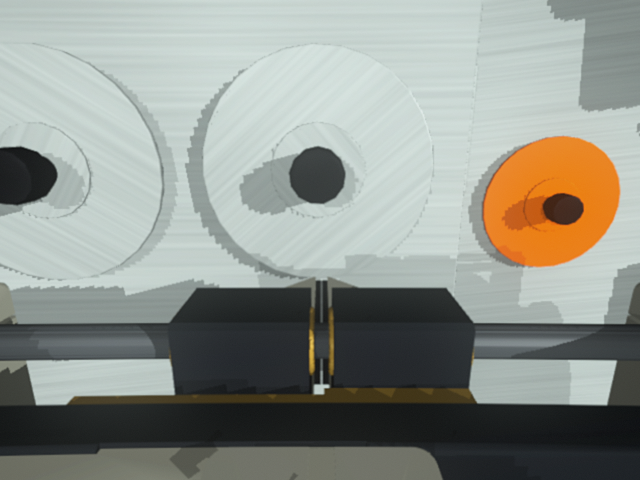

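```bash
python3 - <<'E'
from h import *
print('boss3',ray('w20',[[272,170],[365,170],[318,122],[318,217]],.164).round(4).mean(0).tolist(),'knob',ray('w20',[[317,175]],.19).round(4).tolist(),ray('w20',[[203,165],[434,165],[318,43]],.162).round(4).tolist())
E
python3 -m crank '[[0,0.009,0,-0.05,0],[0,0,0,-0.05,0],[0,0,0,-0.03,0],[0,0,0,-0.008,0],[0,0,0,-0.002,0],[0,0,0,-0.001,0],[0,0,0,0,0],[0,0,0,0,0]]'
python3 -m crank '[[0,0,0,-0.001,0],[0,0,0,-0.001,0],[0,0,0,0,0],[0,0,0,0,0],[0,0,0,0,0],[0,0,0,0,0],[0,0,0,0,0],[0,0,0,0,0]]'
```

```text
boss3 [0.538025, -0.111125, 0.164] knob [[0.5386, -0.1108, 0.19]] [[0.5477, -0.0482, 0.162], [0.5338, -0.1749, 0.162], [0.6012, -0.1181, 0.162]]
clock: 33.65
position: [0.4906, -0.107, 0.1479]
ee_rot: [3.137, -0.172, 0.002]
force: [0.3, 0.2, -0.6]
width: 0.008
clock: 34.32
position: [0.49, -0.107, 0.1464]
ee_rot: [3.137, -0.172, 0.0]
force: [-0.4, 0.0, 0.9]
width: 0.005
```

```bash
python3 -m crank '[[0,0,0,-0.001,0],[0,0,0,0,0],[0,0,0,0,0],[0,0,0,0,0],[0,0,0,0,0],[0,0,0,0,0],[0,0,0,0,0],[0,0,0,0,0]]'
python3 -m crank '[[0,0,0,0.06,0],[0,0,0,0.06,0],[0,0.05,-0.005,0,0],[0,0.05,-0.005,0,0],[0,0.05,-0.005,0,0],[0,0.05,-0.005,0,0],[0,0.045,-0.005,0,0],[0,0,0,-0.02,0]]'
python3 -m crank '[[0,0,0,-0.04,0],[0,0,0,-0.03,0],[0,0,0,-0.02,0],[0,0,0,-0.004,0],[0,0,0,-0.004,0],[0,0,0,-0.001,0],[0,0,0,0,0],[0,0,0,0,0]]'
```

```text
clock: 34.98
position: [0.49, -0.107, 0.1463]
ee_rot: [3.137, -0.172, 0.0]
force: [-2.8, 1.0, 5.1]
width: 0.007
clock: 35.65
position: [0.5917, -0.1171, 0.1867]
ee_rot: [-3.136, 0.172, -0.006]
force: [-0.1, -0.6, 0.1]
width: 0.003
clock: 36.32
position: [0.5883, -0.117, 0.147]
ee_rot: [3.137, -0.172, 0.002]
force: [-1.4, 0.1, 1.0]
width: 0.005
```

```bash
python3 -m crank '[[0,0,0,-0.001,0],[0,0,0,0,0],[0,0,0,0,0],[0,0,0,0,0],[0,0,0,0,0],[0,0,0,0,0],[0,0,0,0,0],[0,0,0,0,0]]'
python3 -m crank '[[0,0,0,0.08,0],[0,0,0,0.1,0],[0,0,0,0.1,0],[0,-0.09,0,0,0],[0,-0.09,0,0,0],[0,-0.09,0,0,0],[0,-0.09,0,0,0],[0,0,0,0,0]]'
python3 -m crank '[[0,0,0.08,0,0],[0,0,0.08,0,0],[0,0,0.08,0,0],[0,0,0.06,0,0],[0,0,0,0,0],[0,0,0,0,0],[0,0,0,0,0],[0,0,0,0,0]]'
python3 - <<'E'
from h import *
snap('wrist','w21');snap('side','d21');snap('scene','s21');st()
a=cv2.imread('pics/d21.png')[150:290,190:350]; cv2.imwrite('pics/d21c.png',cv2.resize(a,(686,600),interpolation=cv2.INTER_CUBIC))
E
```

```text
clock: 36.98
position: [0.5883, -0.117, 0.1464]
ee_rot: [3.137, -0.172, 0.001]
force: [-1.1, 0.8, 5.4]
width: 0.006
clock: 37.65
position: [0.4372, -0.1172, 0.2572]
ee_rot: [3.135, -0.174, -0.008]
force: [0.6, 0.3, -0.8]
width: 0.007
clock: 38.32
position: [0.4439, 0.0018, 0.2577]
ee_rot: [3.136, -0.175, -0.001]
force: [0.2, -0.6, -0.6]
width: 0.009
38.47 [0.4439 0.0021 0.2578] [ 3.137e+00 -1.750e-01 -1.000e-03] [0.33 0.51 0.03] 0.005
```

View pics/w21.png

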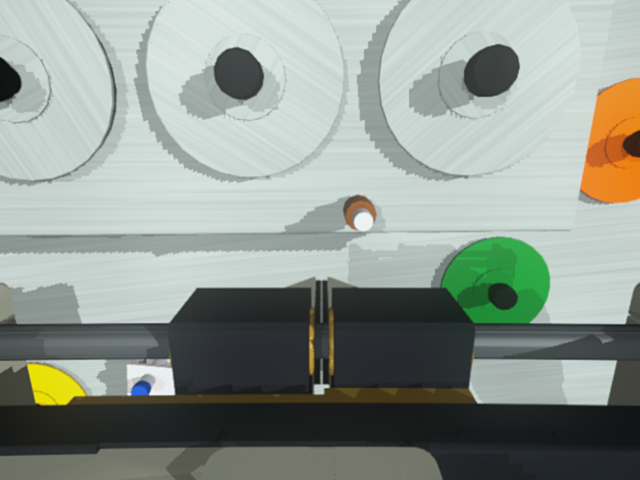

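View pics/d21c.png

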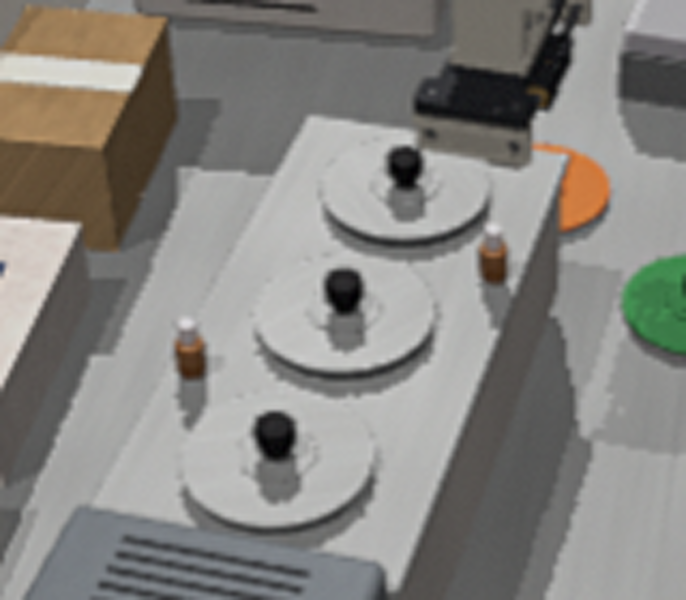

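All three covers show the same thin edge in the side view. Cover 3 is firm at the same height on both sides, both vials are still standing, and the gripper is clear of everything.

```bash
python3 -c "
from cell import arm
print(arm.sign_off())"
```

```text
the job is handed in; nothing more can be done
None
```

The cover on opening 3, the one farthest from the control box, was the unseated one. I slid it home, and the last checks showed all three covers lying flat. The job was handed in at about 38.5 s of the 67 s allowed; no verdict was reported.

- **Finding it:** I pressed each cover at two opposite spots, starting at the control box. Covers 1 and 2 gave nothing, with the robot's tool position (TCP) reading about 146.4 mm at every spot. Cover 3's far side stood about 4.5 mm higher even under 6–7 N.
- **Seating it:** I pushed cover 3 by its far edge towards the robot with the closed fingers, in small steps, until it dropped in.
- **Last checks:**
  - Cover 3 is now firm on both sides at the same height as the others (5.1 N and 5.4 N).
  - Its centre measured about 2 mm from where the row of openings puts it.
  - In the final pictures all three edges look equally thin, both vials stand, and the gripper is clear.
- **What disagreed:** The fingertips met the covers with the TCP reading about 15 mm lower than the tip height, instead of 17 mm above it as the description says. I therefore went by contact force, and finding the first contact took about 14 s.
- **Press force:** Some presses went above the suggested 5 N; the highest was 11 N on cover 2. Nothing shifted.

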